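# Hang the large bench magnifier and tug to check it holds

### The job

Hang the larger of the two stand magnifiers by its eye on the free sprung hook (the other stand's hook is taken by a reel of solder). Before letting go, tug it gently down so that the hook dips about 15 mm on its spring, not down to its stop; then ease off and leave the magnifier hanging still, and leave the small magnifier standing where it is.

Things in the scene. Friction and masses are not known exactly. Their poses are not given: they have to be found in the camera images.
- loupe_grip (a point): Centre of the black grip block (16 x 24 x 40 mm tall) atop the larger magnifier: loose, 160 g, 158 mm tall, upright, this point 138 mm up. Below the block: steel eye 52 mm wide (y), 8 thick (x), its 40 x 40 mm opening seen through along x, upper edge 26 and lower edge 66 mm below this point; then a round lens 60 mm across and a foot 44 x 56 mm (x, y). z up; same turned half round about z.
- hook_seat (a point): Middle of the free hook's level arm (flat steel, 10 mm wide, 6 thick), on its upper face, where the eye's upper edge should rest; 180 mm up unloaded, dips with the hook. x runs along the arm: upturned tip (6 thick, rising 14 mm above the arm) 49 mm to -x, the open end; axis of the fixed upright post (22 mm tube, nothing above the arm) 60 mm to +x. Slip the eye over the tip to +x, then lower.
- hook (a joint): How far the free hook has dipped on its spring, m: 0 unloaded, stop at 0.036. It starts to give at about 0.6 N, then takes 0.4 N per mm; the hanging magnifier alone dips it 1 to 4 mm.
- small_grip (a point): Centre of the grip block of the small magnifier (bystander, loose): same shape but about 86 mm tall, lens 32 mm across; this point is about 74 mm above its underside. To be left where it stands.

How it is judged:
By the outcome, as a careful person would: the job done as asked, in the order asked, and still so for the second after the job is handed in, with the robot touching nothing.
It also fails if it takes over 42 s, if anything falls off the work surface, if the arm or the gripper's body presses on something with over 40 N, if the wrist force passes 120 N, or if a joint passes its speed limit or range.

### The arm

A 7-joint arm with a two-finger parallel gripper is mounted at the origin on the work surface. World frame = base frame: x ahead of the robot, y to its left, z up, the work surface at z = 0. Lengths are in m, angles in rad, forces in N, time in s.
With the tool pointing down it reaches from about 0.425 to 0.8 m from the base axis. Payload 8.3 kg.
Tool frame: the origin (TCP) lies at the very end of the fingers, on their centre line; the grasp point (between the pads) lies 19 mm behind it; y points along the fingers, z is the direction in which the jaws open and shut, and the axes are right-handed (so a half turn about y gives the same grasp; the last joint's range is limited). The gripper opens to 85 mm and grips with 20 to 120 N. Pads are 22 mm wide; open, the fingers measure 114 mm over their backs; the gripper's body (76 mm by 85 mm) begins 54 mm behind the grasp point. The pads swing forward as they close: fully open they stand 13 mm farther back than shut.
Start: joints at [1.078, 0.383, 0.016, 1.37, -0.006, 1.388, -0.046], TCP at [0.26, -0.568, 0.198] pointing down, gripper open.
Joint ranges: [-2.95, 2.95], [-0.25, 2.06], [-1.52, 1.56], [0.18, 2.33], [-1.44, 4.58], [0.02, 2.06], [-3.01, 3.01]. Speed limits (rad/s): [2.39, 2.39, 3.01, 3.01, 3.14, 3.14, 3.14].

### API

Orientations are given as a unit quaternion [w, x, y, z].
In Python, from rig import robot gives the robot as it stands.
- The arm moves only by the tool drive_tool, never from a script. Its argument "moves" is a list of rows, each a list of 7 numbers: the closure in counts, from 0 (fully open) to 255 (shut), then the shift along the tool's x, y, z in cm, then the turn, a rotation vector about the tool's x, y, z in degrees. A call has 1 to 12 rows; each row shifts and turns the commanded pose from where the row before left it, along the tool's axes as they then stand; what a row does not reach is not made up. A row lasts 1/10 s, in which the tool goes at most 50 mm and 8.59 degrees, less where a joint would pass 70% of its speed; a pose out of reach is approached as far as the arm can. A call with a gripper value outside its range is refused whole. The fingers move at their own pace and stop on an object; the grip force is fixed at half the most. Time passes only in rows, so rows that do not move let the fingers close. It gives the time, the measured TCP pose, the force and the opening at its end, in the units of the state.
- robot.sense(): the state, without advancing time (a new reading comes with each control period).
- robot.capture(name): name is "scene" or "top"; returns (picture, depth): 384x512x3 uint8, red, green, blue; 384x512 float32, m along the optical axis (not along the pixel's ray), 0 where there is no reading.
- robot.calibration(name): a dict with "K" (3x3 intrinsics, pixels), "extrinsics" (4x4, takes a point from world to camera coordinates). Camera axes: x right, y up, looking along -z (the intrinsics and any distortion apply to the point x, -y, -z); pixel columns grow to the right and rows downward; lengths in m; the calibration is good to about 2 mm. A picture is of the moment at which its call begins. calibration takes no time and is no camera call.
- robot.hand_in(): hands the job in, once; it reports no verdict.
The state is a dict: "time_s": time; "qpos": joint angles; "dq": joint speeds; "tau": joint torques, N m; "eef_pos": TCP position; "tool_rot": TCP orientation; "wrist_force": force on the tool from outside, world axes, zero at the start; "moment": the same for the moment, N m; "opening": finger opening in m.
Only numpy, scipy, OpenCV 4.12 (cv2) and the standard library are available. Lean on these libraries where they do the work, as an engineer would, in place of code of your own. Each camera call takes 0.05 s, during which the arm holds its last target. There are 200 camera calls.

## Working session

There is one attempt and no reset: what is moved stays moved. The work goes in short steps, Python scripts to look and compute and a tool call to move; the robot and the scene stay as the last step left them, time stands still between calls to the robot, and variables do not carry over. Pictures are saved under pics/ and viewed, about 8 in all and at most 12, crops included, and the job is handed in when it is done.

Besides the shell and the picture viewer there is one more tool, called as name(argument=value, ...), one argument or row to a line, values as JSON. drive_tool: Moves the arm, as the interface text tells. Its arguments: {"type":"object","properties":{"moves":{"type":"array"}},"required":["moves"]}

```bash
mkdir -p pics; ls; python3 - <<'E'
from rig import robot
import cv2,numpy as np
s=robot.sense(); print(s)
for n in("scene","top"):
    im,d=robot.capture(n); cv2.imwrite(f"pics/{n}0.png",im[:,:,::-1]); np.savez(f"pics/{n}0.npz",im=im,d=d)
    c=robot.calibration(n); print(n,c)
E
```

```text
pics
{'time_s': 0.0, 'qpos': array([ 1.07808887,  0.38423452,  0.01634475,  1.37117667, -0.00629339,
        1.38820043, -0.04648421]), 'dq': array([-0.00032309,  0.00014527,  0.00247013, -0.00139871, -0.0002455 ,
        0.00020095,  0.00092445]), 'tau': array([-3.62180399e-04, -6.27590418e+01,  8.44165664e-01, -3.71811676e+01,
        1.64905790e-02,  1.43229726e-02,  3.26361965e-05]), 'eef_pos': array([ 0.26023842, -0.56760768,  0.19717078]), 'tool_rot': array([ 0.15067056, -0.15098951,  0.69151068, -0.69015472]), 'wrist_force': array([-0.00991355, -0.54740328, -0.11703696]), 'moment': array([ 0.004503  , -0.0200075 ,  0.03740612]), 'opening': 0.08479480668936673}
scene {'K': array([[405.94836465,   0.        , 255.61638052],
       [  0.        , 405.94836465, 195.84925383],
       [  0.        ,   0.        ,   1.        ]]), 'extrinsics': array([[ 0.00731964,  0.9998655 , -0.0146767 ,  0.01434598],
       [-0.64575059,  0.01593273,  0.76338216,  0.27445757],
       [ 0.76351333,  0.00388981,  0.64578035, -1.41831572],
       [ 0.        ,  0.        ,  0.        ,  1.        ]])}
top {'K': array([[461.03410051,   0.        , 255.79028288],
       [  0.        , 461.03410051, 197.62433297],
       [  0.        ,   0.        ,   1.        ]]), 'extrinsics': array([[-0.00881765, -0.99971076,  0.0223752 , -0.03846408],
       [ 0.98767293, -0.00520998,  0.15644501, -0.57626405],
       [-0.15628319,  0.02347886,  0.98743319, -1.06377002],
       [ 0.        ,  0.        ,  0.        ,  1.        ]])}
```

View pics/scene0.png

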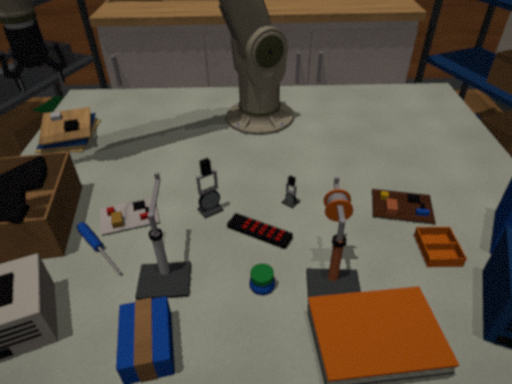

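View pics/top0.png

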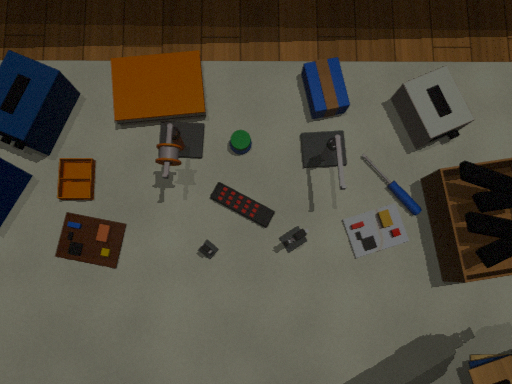

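Scene shows the larger magnifier at about (207,185), its block at (206,166), with the free hook's post at (160,250) and its tip near (156,178). Top shows the magnifier at (292,238), and the free hook's arm running from (334,143) to (342,188). Next I measure both from the depth images.

```bash
cat > h.py <<'E'
import numpy as np
from rig import robot
def cloud(n,d):
    c=robot.calibration(n);K=c["K"];E=c["extrinsics"]
    v,u=np.mgrid[:384,:512]
    p=np.stack([(u-K[0,2])/K[0,0]*d,-(v-K[1,2])/K[1,1]*d,-d],-1)
    return (p-E[:3,3])@E[:3,:3]
def ray(n,u,v,z):
    c=robot.calibration(n);K=c["K"];E=c["extrinsics"];R=E[:3,:3]
    o=-R.T@E[:3,3];r=R.T@np.array([(u-K[0,2])/K[0,0],-(v-K[1,2])/K[1,1],-1])
    return o+r*(z-o[2])/r[2]
def proj(n,p):
    c=robot.calibration(n);E=c["extrinsics"];q=E[:3,:3]@p+E[:3,3]
    return c["K"][:2,:2]@np.array([q[0],-q[1]])/-q[2]+c["K"][:2,2]
E
python3 - <<'E'
from h import *
import cv2
np.set_printoptions(precision=4,suppress=True)
for n,boxes in (("top",{"mag":(265,220,315,260),"hook":(322,130,355,200),"small":(195,235,222,262)}),("scene",{"mag":(190,150,230,220),"hook":(140,165,175,270),"small":(280,170,303,210)})):
    f=np.load(f"pics/{n}0.npz");P=cloud(n,f["d"])
    for k,(a,b,c,d) in boxes.items():
        Q=P[b:d,a:c].reshape(-1,3);Q=Q[f["d"][b:d,a:c].reshape(-1)>0]
        print(n,k)
        for lo in np.arange(0.01,.22,.015):
            m=(Q[:,2]>lo)&(Q[:,2]<=lo+.015)
            if m.sum()>2: 
                q=Q[m];r=cv2.minAreaRect((q[:,:2]*1000).astype(np.float32))
                print(round(lo,3),m.sum(),q.mean(0),"rect",np.round(r[0],1),np.round(r[1],1),round(r[2],1))
a=[]
for n,(x0,y0,x1,y1) in (("top",(265,210,325,265)),("top",(315,125,360,200)),("scene",(185,150,235,220)),("scene",(130,165,195,270))):
    im=np.load(f"pics/{n}0.npz")["im"][y0:y1,x0:x1,::-1]
    o=np.zeros((300,390,3),np.uint8);s=min(300/im.shape[0],390/im.shape[1]);im=cv2.resize(im,None,fx=s,fy=s,interpolation=cv2.INTER_CUBIC);im=cv2.convertScaleAbs(im,alpha=1.5);o[:im.shape[0],:im.shape[1]]=im[:300,:390];a.append(o)
cv2.imwrite("pics/crop0.png",np.vstack([np.hstack(a[:2]),np.hstack(a[2:])]))
E
```

```text
top mag
0.01 56 [ 0.4984 -0.1011  0.0137] rect [ 500.7 -112.3] [99.8 55.7] 43.7
0.04 13 [ 0.4659 -0.1116  0.0482] rect [ 466.5 -112. ] [11.5  7.5] 25.4
0.055 12 [ 0.4718 -0.1214  0.0612] rect [ 471.5 -120.3] [11.  21.3] 32.9
0.085 3 [ 0.4663 -0.111   0.0892] rect [ 466.5 -111. ] [5.1 0.4] 25.6
0.1 5 [ 0.4673 -0.1149  0.1091] rect [ 468.5 -116.9] [ 5.  12.1] 29.8
0.115 39 [ 0.4771 -0.1295  0.1186] rect [ 480.6 -132.5] [12.7 51.4] 35.0
0.13 8 [ 0.4733 -0.1239  0.1381] rect [ 473.4 -124. ] [15.6  2.4] 34.2
0.145 81 [ 0.4791 -0.1328  0.1568] rect [ 479.5 -133.3] [15.4 24.5] 32.8
0.16 4 [ 0.4777 -0.1366  0.1607] rect [ 477.3 -135.6] [ 1.3 13.1] 11.1
top hook
0.01 344 [ 0.7084 -0.2397  0.0126] rect [ 708.5 -239.1] [90.7 61.7] 3.2
0.025 10 [ 0.6792 -0.2137  0.0334] rect [ 679.2 -214.9] [16.4  4.7] 78.6
0.04 15 [ 0.6815 -0.2106  0.0464] rect [ 682.2 -210.8] [19.3  7.3] 45.6
0.055 18 [ 0.6802 -0.2128  0.0628] rect [ 681.6 -213. ] [20.   8.1] 58.8
0.07 14 [ 0.6816 -0.2106  0.0757] rect [ 682.5 -210.8] [19.   6.4] 42.7
0.085 20 [ 0.6812 -0.2118  0.0901] rect [ 682.5 -211.5] [20.3  7.1] 48.7
0.1
[... 2323 characters left out ...]
34 [ 0.6917 -0.2171  0.1526] rect [ 691.5 -218.2] [ 6.4 11.9] 4.6
0.16 41 [ 0.6896 -0.2172  0.1677] rect [ 659.7 -215.6] [11.  71.2] 85.0
0.175 245 [ 0.6372 -0.2209  0.1812] rect [ 632.9 -222.2] [121.4  12.2] 3.8
0.19 22 [ 0.5768 -0.2253  0.194 ] rect [ 575.8 -225.3] [10.6  7.8] 2.5
scene small
0.01 51 [0.4597 0.072  0.0177] rect [459.6  74.6] [35.  14.7] 75.7
0.025 55 [0.4579 0.0723 0.0334] rect [457.5  73.1] [28.7 13.3] 48.0
0.04 33 [0.4576 0.0734 0.0472] rect [455.6  73. ] [27.6 10.8] 51.4
0.055 34 [0.4589 0.0735 0.0631] rect [458.2  71.9] [28.   8.9] 63.9
0.07 41 [0.4594 0.0716 0.0777] rect [459.3  71.9] [19.7  9.1] 82.0
0.085 22 [0.4563 0.0733 0.0876] rect [455.3  72.4] [15.9 11.7] 58.6
```

View pics/crop0.png

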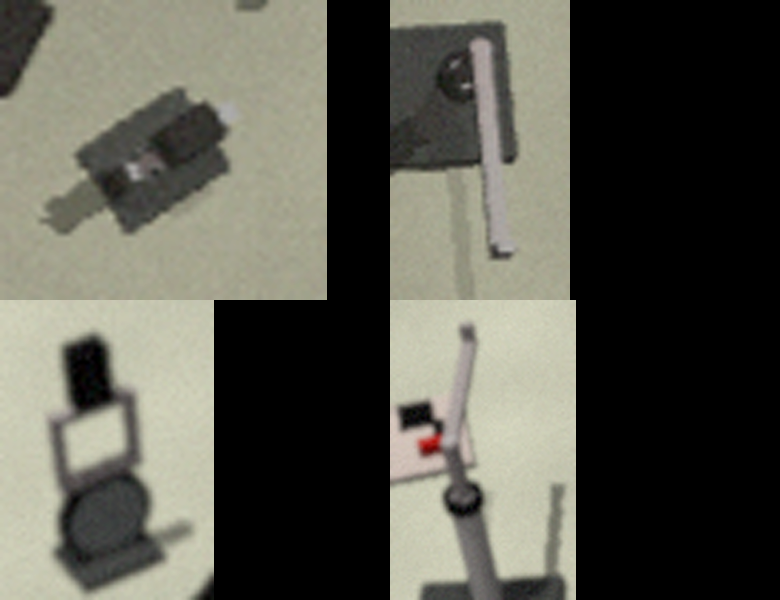

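The crop agrees with the clouds. The block centre is near (0.481,-0.1345), with the magnifier's thin axis at about 31° in world xy. The arm lies at about 3.8°, with its seat near (0.6245,-0.2215). Heights and sizes match the description.

I'll grip across the 24 mm (y) sides so the fingers open clear of the hook tip.

```bash
cat >> h.py <<'E'
from scipy.spatial.transform import Rotation as Ro
def plan(target,zdir_deg):
    """cm shift in current tool axes to the target TCP; turn (deg, tool axes) to tool y down, z at +-zdir"""
    s=robot.sense();q=s["tool_rot"];R=Ro.from_quat([q[1],q[2],q[3],q[0]]);M=R.as_matrix()
    best=None
    for a in (zdir_deg,zdir_deg+180):
        z=np.array([np.cos(np.radians(a)),np.sin(np.radians(a)),0]);y=np.array([0,0,-1.]);T=np.c_[np.cross(y,z),y,z]
        rv=np.degrees((R.inv()*Ro.from_matrix(T)).as_rotvec())
        if best is None or np.linalg.norm(rv)<np.linalg.norm(best[0]):best=(rv,T)
    d=np.array(target)-s["eef_pos"]
    print("t",s["time_s"],"tcp",s["eef_pos"].round(4),"F",s["wrist_force"].round(2),"open",round(s["opening"],4),"q7",s["qpos"][6].round(2))
    print("shift cm now-axes",(M.T@d*100).round(2),"after-turn axes",(best[1].T@d*100).round(2),"turn",best[0].round(2),"toolz",M[:,2].round(3))
E
python3 -c "
from h import *
plan([.481,-.1345,.26],121)"
```

```text
t 0.1 tcp [ 0.2602 -0.5677  0.1972] F [ 1.1  -0.06 -0.08] open 0.0854 q7 -0.05
shift cm now-axes [-38.12  -6.22 -30.19] after-turn axes [-41.23  -6.28 -25.76] turn [ 0.11 -6.37 -0.  ] toolz [ 0.417 -0.909 -0.002]
```

drive_tool(
  moves=[
    [0,0,-4.2,0,0,0,0],
    [0,0,-2,0,0,0,0],
    [0,-3.8,0,-3.0,0,0,0],
    [0,-3.8,0,-3.0,0,0,0],
    [0,-3.8,0,-3.0,0,0,0],
    [0,-3.8,0,-3.0,0,0,0],
    [0,-3.8,0,-3.0,0,0,0],
    [0,-3.8,0,-3.0,0,0,0],
    [0,-3.8,0,-3.0,0,0,0],
    [0,-3.8,0,-3.0,0,0,0],
    [0,-3.8,0,-3.0,0,0,0],
    [0,-3.8,0,-3.0,0,0,0],
  ],
)

```text
time_s: 1.3
eef_pos: [0.4812, -0.1352, 0.2601]
tool_rot: [0.151, -0.151, 0.691, -0.691]
wrist_force: [1.3, -0.8, -0.2]
opening: 0.0853
```

drive_tool(
  moves=[
    [0,0,0,0,0,-6.4,0],
    [0,0,0,0,0,0,0],
    [0,0,0,0,0,0,0],
  ],
)

```text
time_s: 1.6
eef_pos: [0.4803, -0.1381, 0.2598]
tool_rot: [0.187, -0.188, 0.682, -0.682]
wrist_force: [-1.0, 0.1, -0.6]
opening: 0.0854
```

```bash
python3 -c "
from h import *
plan([.481,-.1345,.122],121)"
```

```text
t 1.6 tcp [ 0.4803 -0.1381  0.2598] F [-0.95  0.11 -0.56] open 0.0854 q7 -0.85
shift cm now-axes [-0.25 13.78 -0.27] after-turn axes [-0.24 13.78 -0.28] turn [ 0.02 -0.2   0.05] toolz [ 0.512 -0.859 -0.   ]
```

drive_tool(
  moves=[
    [0,-0.25,3,-0.27,0,0,0],
    [0,0,3,0,0,0,0],
    [0,0,0,0,0,0,0],
    [0,0,0,0,0,0,0],
  ],
)

```text
time_s: 2.0
eef_pos: [0.481, -0.1346, 0.2006]
tool_rot: [0.188, -0.188, 0.682, -0.682]
wrist_force: [1.0, -0.1, 0.4]
opening: 0.0856
```

```bash
python3 -c "
from h import *
import cv2
plan([.481,-.1345,.122],121)
im,d=robot.capture('scene');im2,_=robot.capture('top')
a=cv2.resize(im[120:220,150:270,::-1],None,fx=3.2,fy=3.2,interpolation=2);b=cv2.resize(im2[190:290,230:350,::-1],None,fx=3.2,fy=3.2,interpolation=2)
cv2.imwrite('pics/c1.png',cv2.convertScaleAbs(np.hstack([a,b]),alpha=1.5))"
```

```text
t 2.0 tcp [ 0.481  -0.1346  0.2006] F [ 1.01 -0.1   0.37] open 0.0856 q7 -0.86
shift cm now-axes [-0.01  7.86 -0.01] after-turn axes [-0.    7.86 -0.01] turn [ 0.03 -0.17  0.04] toolz [ 0.513 -0.859 -0.001]
```

View pics/c1.png

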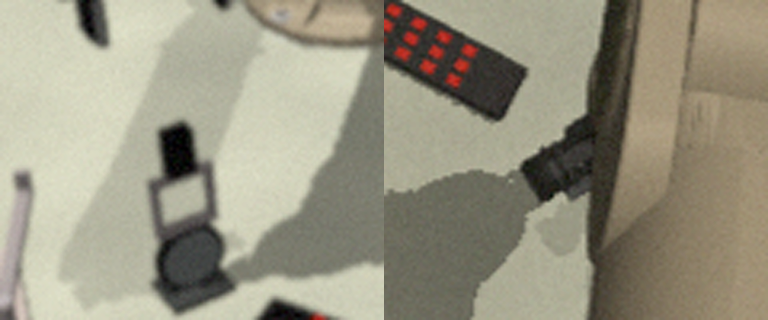

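The crop shows the magnifier undisturbed. Two dark finger ends are at its upper edge, at full-picture pixels of about (180,132) and (219,121). I'll check these against where the tool should project.

```bash
python3 -c "
from h import *
for s in(-1,1):
  print(proj('scene',np.array([.481+s*.513*.048,-.1346-s*.859*.048,.2136])))
print(proj('scene',np.array([.481,-.1346,.158])))"
```

```text
[221.30272477 134.31270655]
[182.63889534 146.7697448 ]
[204.72765914 160.65572628]
```

```bash
python3 -c "
from h import *
np.set_printoptions(precision=4,suppress=True)
im,d=robot.capture('scene');P=cloud('scene',d)
for (a,b,c,e) in ((172,100,188,140),(212,100,228,130)):
  Q=P[b:e,a:c].reshape(-1,3);Q=Q[(Q[:,2]>.15)&(Q[:,2]<.35)]
  for lo in np.arange(.15,.3,.01):
    q=Q[(Q[:,2]>lo)&(Q[:,2]<=lo+.01)]
    if len(q)>2: print(round(lo,3),len(q),q.mean(0),q.min(0),q.max(0))
im,d=robot.capture('top');P=cloud('top',d)
"
```

```text
0.25 19 [ 0.5138 -0.1741  0.2566] [ 0.5079 -0.1836  0.2511] [ 0.5172 -0.1677  0.2599]
0.26 34 [ 0.5137 -0.1755  0.2652] [ 0.5058 -0.1872  0.2607] [ 0.5183 -0.1668  0.2698]
0.27 39 [ 0.5129 -0.1766  0.2746] [ 0.5056 -0.1866  0.27  ] [ 0.5188 -0.1679  0.2794]
0.28 34 [ 0.5142 -0.1754  0.2846] [ 0.505  -0.1875  0.2802] [ 0.5183 -0.1671  0.2899]
0.29 48 [ 0.5146 -0.1759  0.2963] [ 0.4942 -0.1855  0.2902] [ 0.5232 -0.1633  0.3   ]
0.25 28 [ 0.4617 -0.0957  0.2557] [ 0.4509 -0.1049  0.2508] [ 0.4697 -0.0866  0.2598]
0.26 35 [ 0.4616 -0.094   0.2648] [ 0.4495 -0.1044  0.2602] [ 0.4695 -0.0856  0.2697]
0.27 37 [ 0.462  -0.0937  0.2749] [ 0.4519 -0.1035  0.2701] [ 0.469  -0.0849  0.28  ]
0.28 39 [ 0.462  -0.0941  0.285 ] [ 0.4504 -0.1046  0.2804] [ 0.4708 -0.0845  0.2893]
0.29 40 [ 0.4627 -0.0868  0.2954] [ 0.4537 -0.0995  0.2903] [ 0.4705 -0.075   0.2999]
```

```bash
python3 -c "
from h import *
np.set_printoptions(precision=4,suppress=True)
d=np.load('pics/scene0.npz')['d'];P=cloud('scene',d)
Q=P[0:110,0:80].reshape(-1,3)
m=(np.hypot(Q[:,0]-.26,Q[:,1]+.568)<.09)&(Q[:,2]>.1);Q=Q[m]
for lo in np.arange(.1,.4,.01):
    q=Q[(Q[:,2]>lo)&(Q[:,2]<=lo+.01)]
    if len(q)>2: print(round(lo,3),len(q),q.mean(0),q.min(0),q.max(0))
s=robot.sense();print(s['time_s'],s['eef_pos'],s['qpos'],s['dq'])
"
```

```text
0.24 10 [ 0.2695 -0.5742  0.2479] [ 0.247  -0.6133  0.2458] [ 0.2907 -0.5204  0.2494]
0.25 42 [ 0.2689 -0.5702  0.2553] [ 0.2397 -0.6171  0.2508] [ 0.293  -0.5168  0.2596]
0.26 50 [ 0.2704 -0.5745  0.265 ] [ 0.242  -0.618   0.2601] [ 0.2918 -0.5155  0.27  ]
0.27 47 [ 0.2671 -0.567   0.275 ] [ 0.2416 -0.6182  0.2701] [ 0.2921 -0.5147  0.2799]
0.28 57 [ 0.2703 -0.5717  0.2854] [ 0.2382 -0.6253  0.28  ] [ 0.2945 -0.5107  0.29  ]
0.29 141 [ 0.2677 -0.5673  0.2954] [ 0.2188 -0.634   0.29  ] [ 0.3022 -0.4978  0.2998]
0.3 158 [ 0.2692 -0.5671  0.3056] [ 0.2189 -0.6316  0.3   ] [ 0.3028 -0.4969  0.31  ]
0.31 200 [ 0.2688 -0.5648  0.3147] [ 0.2281 -0.6295  0.31  ] [ 0.3015 -0.4987  0.32  ]
0.32 176 [ 0.2715 -0.5646  0.3253] [ 0.2261 -0.6306  0.3201] [ 0.3    -0.5003  0.3299]
0.33 253 [ 0.271  -0.5664  0.3352] [ 0.234  -0.6275  0.3301] [ 0.3022 -0.5004  0.34  ]
0.34 275 [ 0.2664 -0.5649  0.345 ] [ 0.2202 -0.6293  0.34  ] [ 0.2996 -0.5026  0.35  ]
0.35 68 [ 0.2692 -0.5626  0.3534] [ 0.2288 -0.619   0.35  ] [ 0.296  -0.5171  0.3599]
0.36 139 [ 0.2857 -0.5563  0.3652] [ 0.243  -0.5985  0.3601] [ 0.3    -0.5321  0.3699]
0.37 149 [ 0.2863 -0.556   0.375 ] [ 0.2481 -0.6003  0.3701] [ 0.2993 -0.5307  0.3799]
0.38 153 [ 0.2864 -0.5561  0.3849] [ 0.2497 -0.6016  0.3801] [ 0.3003 -0.5314  0.3899]
0.39 166 [ 0.2856 -0.5556  0.3951] [ 0.2443 -0.598   0.39  ] [ 0.3006 -0.5312  0.4   ]
0.4 185 [ 0.2817 -0.5583  0.4048] [ 0.2296 -0.6061  0.4001] [ 0.2987 -0.5324  0.41  ]
2.2 [ 0.4825 -0.134   0.2019] [ 0.5293  0.13   -0.3537  1.6868  0.0465  1.3304 -0.8629] [-0.0034  0.0026 -0.0008  0.0086 -0.0003 -0.0029  0.0006]
```

```bash
python3 -c "
from h import *
import cv2
im,d=robot.capture('scene')
a=cv2.resize(im[60:180,140:260,::-1],None,fx=5,fy=5,interpolation=2)
cv2.imwrite('pics/c2.png',cv2.convertScaleAbs(a,alpha=2))"
```

```text
(no output)
```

View pics/c2.png

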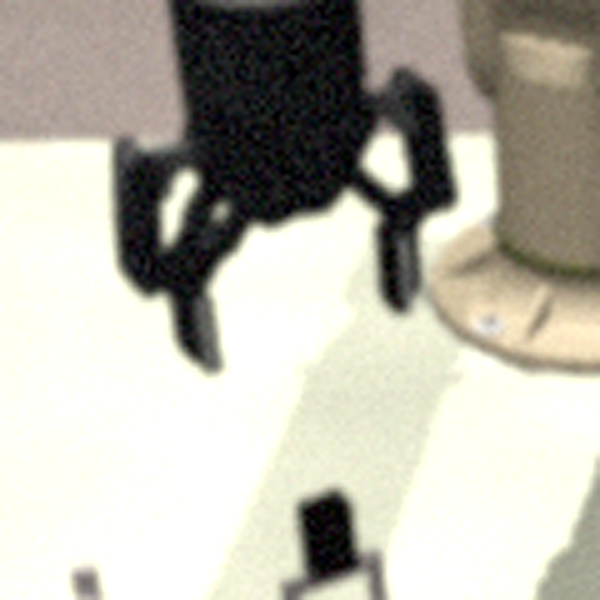

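The picture shows the open fingers symmetrically over the block, with tips at (182,134) and (221,121). They are about 37 mm higher than the TCP note suggests. I'll close to block width in the air and see where the tips are then.

drive_tool(
  moves=[
    [175,0,0,0,0,0,0],
    [175,0,0,0,0,0,0],
    [175,0,0,0,0,0,0],
    [175,0,0,0,0,0,0],
    [175,0,0,0,0,0,0],
    [175,0,0,0,0,0,0],
    [175,0,0,0,0,0,0],
  ],
)

```text
time_s: 2.95
eef_pos: [0.4816, -0.1334, 0.2002]
tool_rot: [0.189, -0.189, 0.681, -0.681]
wrist_force: [0.0, 0.1, 1.0]
opening: 0.0264
```

```bash
python3 -c "
from h import *
import cv2
np.set_printoptions(precision=4,suppress=True)
s=robot.sense();print(s['time_s'],s['eef_pos'],s['opening'])
im,d=robot.capture('scene');P=cloud('scene',d)
Q=P[60:160,160:240].reshape(-1,3)
m=(np.hypot(Q[:,0]-.481,Q[:,1]+.1346)<.09)&(Q[:,2]>.165);Q=Q[m]
for lo in np.arange(.16,.36,.01):
    q=Q[(Q[:,2]>lo)&(Q[:,2]<=lo+.01)]
    if len(q)>2: print(round(lo,3),len(q),q.mean(0),q.min(0),q.max(0))
a=cv2.resize(im[60:180,140:260,::-1],None,fx=4,fy=4,interpolation=2)
cv2.imwrite('pics/c3.png',cv2.convertScaleAbs(a,alpha=2))"
```

```text
2.95 [ 0.4816 -0.1334  0.2002] 0.026414701532929612
0.23 16 [ 0.4839 -0.1303  0.238 ] [ 0.4659 -0.152   0.2361] [ 0.4993 -0.113   0.2399]
0.24 62 [ 0.4863 -0.1334  0.2455] [ 0.4647 -0.1617  0.2401] [ 0.5015 -0.1088  0.2498]
0.25 66 [ 0.4873 -0.1349  0.2547] [ 0.4645 -0.1615  0.25  ] [ 0.5031 -0.1099  0.2599]
0.26 79 [ 0.4873 -0.1339  0.2649] [ 0.4632 -0.1612  0.26  ] [ 0.5024 -0.1089  0.2697]
0.27 61 [ 0.4863 -0.1309  0.2748] [ 0.4616 -0.1608  0.2703] [ 0.5058 -0.1041  0.2799]
0.28 161 [ 0.4867 -0.1308  0.2857] [ 0.4502 -0.1786  0.2801] [ 0.5152 -0.0904  0.29  ]
0.29 148 [ 0.4839 -0.1284  0.2943] [ 0.4487 -0.1806  0.29  ] [ 0.5177 -0.0859  0.2999]
0.3 178 [ 0.4874 -0.1294  0.3049] [ 0.4482 -0.185   0.3   ] [ 0.5206 -0.0807  0.3099]
0.31 177 [ 0.4895 -0.1278  0.3149] [ 0.4486 -0.1892  0.3101] [ 0.5233 -0.0781  0.32  ]
0.32 236 [ 0.4905 -0.1307  0.3252] [ 0.4541 -0.1967  0.3201] [ 0.5254 -0.0735  0.33  ]
0.33 301 [ 0.4929 -0.1371  0.3349] [ 0.4422 -0.1961  0.33  ] [ 0.5255 -0.0732  0.34  ]
0.34 222 [ 0.4926 -0.1352  0.3445] [ 0.4595 -0.177   0.34  ] [ 0.5114 -0.0934  0.35  ]
0.35 84 [ 0.497  -0.1453  0.3535] [ 0.4677 -0.1703  0.35  ] [ 0.5086 -0.0979  0.3594]
```

View pics/c3.png

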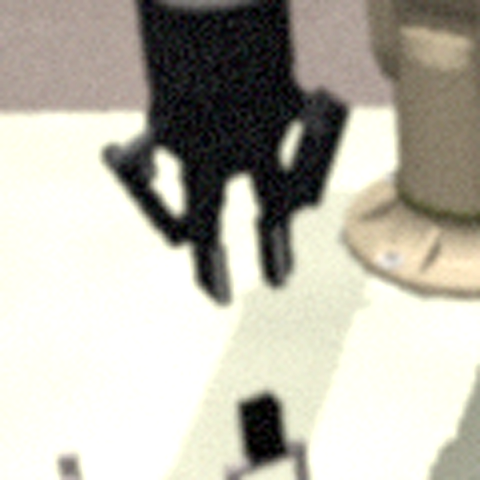

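With the fingers at block width, the crop shows their tips at about (194,134) and (209,131). By depth that is z ≈ 0.237 while the reported TCP z is 0.200, so the true tips are about 36 mm above the reported TCP. I'll use that offset: open, descend, and check before gripping.

drive_tool(
  moves=[
    [0,0,0,0,0,0,0],
    [0,0,0,0,0,0,0],
    [0,0,0,0,0,0,0],
    [0,0,0,0,0,0,0],
    [0,0,0,0,0,0,0],
    [0,0,2.5,0,0,0,0],
    [0,0,2.5,0,0,0,0],
    [0,0,2.5,0,0,0,0],
    [0,0,2,0,0,0,0],
    [0,0,1.5,0,0,0,0],
    [0,0,0,0,0,0,0],
    [0,0,0,0,0,0,0],
  ],
)

```text
time_s: 4.2
eef_pos: [0.4817, -0.1334, 0.0906]
tool_rot: [0.189, -0.189, 0.681, -0.681]
wrist_force: [-0.4, -0.0, 0.3]
opening: 0.0854
```

```bash
python3 -c "
from h import *
import cv2
plan([.481,-.1345,.089],121)
im,d=robot.capture('scene')
a=cv2.resize(im[90:220,140:270,::-1],None,fx=4,fy=4,interpolation=2)
cv2.imwrite('pics/c4.png',cv2.convertScaleAbs(a,alpha=2))"
```

```text
t 4.2 tcp [ 0.4817 -0.1334  0.0906] F [-0.4  -0.04  0.27] open 0.0854 q7 -0.9
shift cm now-axes [0.12 0.16 0.05] after-turn axes [0.12 0.16 0.05] turn [ 0.01  0.03 -0.  ] toolz [ 0.515 -0.857 -0.   ]
```

View pics/c4.png

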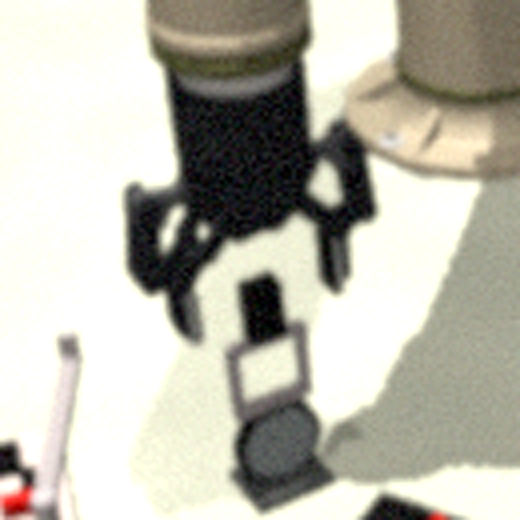

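The picture shows the fingers flanking the block symmetrically. The tips' midpoint is at crop (260,315) and the block's bottom at (268,335), so they should end just above the eye's bar. Now I close.

drive_tool(
  moves=[
    [255,0,0,0,0,0,0],
    [255,0,0,0,0,0,0],
    [255,0,0,0,0,0,0],
    [255,0,0,0,0,0,0],
    [255,0,0,0,0,0,0],
    [255,0,0,0,0,0,0],
    [255,0,0,0,0,0,0],
    [255,0,0,0,0,0,0],
    [255,0,0,0,0,0,0],
  ],
)

```text
time_s: 5.15
eef_pos: [0.4819, -0.1334, 0.0906]
tool_rot: [-0.189, 0.189, -0.681, 0.681]
wrist_force: [-1.4, 1.8, 5.4]
opening: 0.0234
```

drive_tool(
  moves=[
    [255,0,-1.5,0,0,0,0],
    [255,0,-2,0,0,0,0],
    [255,0,-2,0,0,0,0],
    [255,0,-2,0,0,0,0],
    [255,0,-1.7,0,0,0,0],
    [255,0,0,0,0,0,0],
    [255,0,0,0,0,0,0],
  ],
)

```text
time_s: 5.85
eef_pos: [0.4813, -0.1335, 0.1814]
tool_rot: [0.189, -0.189, 0.681, -0.681]
wrist_force: [-0.1, 1.0, -1.5]
opening: 0.0229
```

```bash
python3 -c "
from h import *
plan([.550,-.2265,.1826],93.8)"
```

```text
t 5.85 tcp [ 0.4813 -0.1335  0.1814] F [-0.1   1.01 -1.5 ] open 0.0229 q7 -0.87
shift cm now-axes [-1.1  -0.13 11.51] after-turn axes [-6.24 -0.12  9.73] turn [2.000e-02 2.722e+01 4.000e-02] toolz [ 0.515 -0.857 -0.   ]
```

drive_tool(
  moves=[
    [255,0,0,0,0,6.8,0],
    [255,0,0,0,0,6.8,0],
    [255,0,0,0,0,6.8,0],
    [255,0,0,0,0,6.8,0],
    [255,-2,0,3,0,0,0],
    [255,-2,0,3,0,0,0],
    [255,-2,0,3,0,0,0],
    [255,0,0,0.7,0,0,0],
    [255,0,0,0,0,0,0],
    [255,0,0,0,0,0,0],
    [255,0,0,0,0,0,0],
  ],
)

```text
time_s: 6.95
eef_pos: [0.5477, -0.2247, 0.182]
tool_rot: [0.024, -0.024, 0.707, -0.706]
wrist_force: [0.0, -0.6, -0.9]
opening: 0.023
```

```bash
python3 - <<'E'
from h import *
import cv2
np.set_printoptions(precision=4,suppress=True)
plan([.550,-.2265,.1826],93.8)
o=[]
for n,(x0,y0,x1,y1) in (("scene",(110,90,230,230)),("top",(280,110,400,250))):
    im,d=robot.capture(n);P=cloud(n,d)
    Q=P.reshape(-1,3);Q=Q[(d.reshape(-1)>0)&(np.hypot(Q[:,0]-.55,Q[:,1]+.2265)<.045)&(Q[:,2]>.07)]
    for lo in np.arange(.07,.24,.015):
        q=Q[(Q[:,2]>lo)&(Q[:,2]<=lo+.015)]
        if len(q)>4:
            r=cv2.minAreaRect((q[:,:2]*1000).astype(np.float32));print(n,round(lo,3),len(q),q.mean(0),np.round(r[0],1),np.round(r[1],1),round(r[2],1))
    o.append(cv2.resize(im[y0:y1,x0:x1,::-1],None,fx=3.3,fy=3.3,interpolation=2))
cv2.imwrite('pics/c5.png',cv2.convertScaleAbs(np.hstack(o),alpha=1.8))
E
```

```text
t 6.95 tcp [ 0.5477 -0.2247  0.182 ] F [ 0.04 -0.6  -0.9 ] open 0.023 q7 -1.23
shift cm now-axes [-0.22 -0.06  0.2 ] after-turn axes [-0.22 -0.06  0.2 ] turn [0.04 0.13 0.02] toolz [ 0.068 -0.998 -0.001]
scene 0.085 80 [ 0.5584 -0.2187  0.0978] [ 545.6 -221.6] [43.3 47.6] 4.1
scene 0.1 179 [ 0.5522 -0.2199  0.1042] [ 546.8 -222.1] [45.8 47.2] 8.1
scene 0.115 98 [ 0.5492 -0.2193  0.1228] [ 550.1 -225.2] [ 5.2 56.8] 5.1
scene 0.13 114 [ 0.5489 -0.2201  0.1374] [ 548.3 -225.3] [10.3 58.3] 7.2
scene 0.145 95 [ 0.5477 -0.2217  0.1518] [ 546.8 -226.5] [12.3 50.7] 7.5
scene 0.16 91 [ 0.5469 -0.2237  0.1657] [ 555.2 -229.5] [45.5 49.9] 63.7
scene 0.175 82 [ 0.566  -0.2254  0.1829] [ 566.3 -224.1] [52. 52.] 5.1
scene 0.19 66 [ 0.5562 -0.2259  0.1969] [ 549.7 -226.7] [41.1 49.6] 55.8
scene 0.205 103 [ 0.549  -0.2249  0.2112] [ 549.3 -225.5] [16.2 51.3] 5.7
scene 0.22 143 [ 0.5537 -0.2248  0.2277] [ 554.1 -224.4] [14.5 51.1] 14.9
scene 0.235 168 [ 0.5533 -0.2247  0.2429] [ 550.3 -225.9] [19.3 50.6] 2.6
top 0.085 172 [ 0.5354 -0.2192  0.0979] [ 544.  -223.9] [42.3 56.6] 2.8
top 0.1 66 [ 0.5357 -0.2232  0.1031] [ 542.3 -224.2] [55.1 37.2] 89.6
top 0.115 20 [ 0.5401 -0.2192  0.124 ] [ 540.8 -223.8] [59.2  7. ] 88.2
top 0.13 36 [ 0.5408 -0.2123  0.1381] [ 541.  -222.1] [55.6 10. ] 85.0
top 0.145 40 [ 0.5411 -0.2218  0.1515] [ 542.  -223.3] [ 7.  50.3] 0.6
top 0.16 34 [ 0.5437 -0.219   0.1642] [ 554.5 -213.7] [50.4 41.3] 30.9
top 0.175 24 [ 0.5761 -0.2144  0.1803] [ 567.  -211.1] [ 7.8 59.9] 69.3
top 0.205 11 [ 0.5383 -0.2141  0.2124] [ 537.5 -214. ] [26.3  3.4] 82.9
top 0.22 14 [ 0.5374 -0.2128  0.2272] [ 537.  -213.9] [24.9  3.6] 84.9
top 0.235 6 [ 0.5378 -0.2054  0.2387] [ 537.4 -205.4] [13.  2.] 69.9
```

View pics/c5.png

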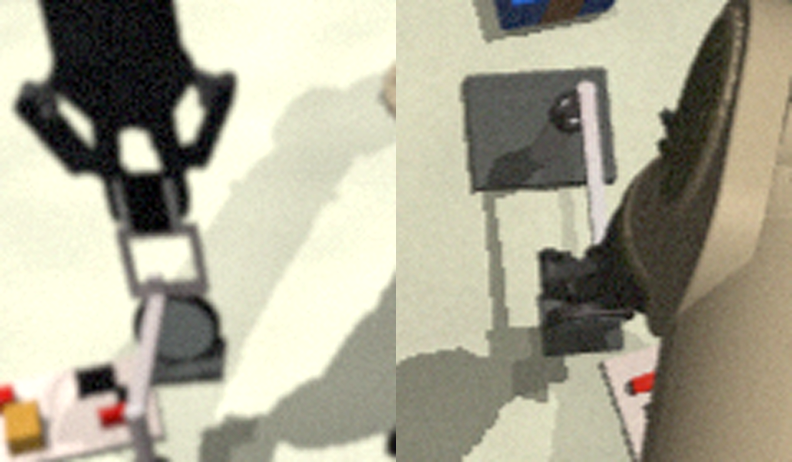

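The picture shows the eye facing the hook squarely, with the tip at crop (155,290) and the opening centred at (163,258). Measured heights match: foot about 0.09, opening about 0.163–0.203, tip 0.174–0.194. Now I slide it along the arm.

drive_tool(
  moves=[
    [255,0,-0.1,0.2,0,0,0],
    [255,-1,0,0,0,0,0],
    [255,-1,0,0,0,0,0],
    [255,-1,0,0,0,0,0],
    [255,-1,0,0,0,0,0],
    [255,0,0,0,0,0,0],
  ],
)

```text
time_s: 7.65
eef_pos: [0.5895, -0.2246, 0.1826]
tool_rot: [0.024, -0.024, 0.707, -0.706]
wrist_force: [1.0, -0.1, -1.5]
opening: 0.0227
```

drive_tool(
  moves=[
    [255,-1,0,0,0,0,0],
    [255,-1,0,0,0,0,0],
    [255,-1,0,0,0,0,0],
    [255,-0.85,0,0,0,0,0],
    [255,0,0,0,0,0,0],
    [255,0,0,0,0,0,0],
  ],
)

```text
time_s: 8.25
eef_pos: [0.6265, -0.2229, 0.1829]
tool_rot: [0.024, -0.024, 0.707, -0.707]
wrist_force: [-0.9, -0.8, -0.8]
opening: 0.0234
```

```bash
python3 - <<'E'
from h import *
import cv2
np.set_printoptions(precision=4,suppress=True)
plan([.626,-.2215,.160],93.8)
for n in("scene","top"):
    im,d=robot.capture(n);P=cloud(n,d);Q=P.reshape(-1,3);ok=(d.reshape(-1)>0)
    # lens/eye and the arm
    for nm,b in (("lens",(.56,.68,-.27,-.17,.115,.15)),("eye sides",(.56,.68,-.27,-.17,.15,.20)),("armfront",(.568,.60,-.24,-.205,.172,.2)),("armback",(.655,.70,-.24,-.205,.172,.2)),("foot",(.56,.67,-.28,-.17,.075,.11))):
        m=ok&(Q[:,0]>b[0])&(Q[:,0]<b[1])&(Q[:,1]>b[2])&(Q[:,1]<b[3])&(Q[:,2]>b[4])&(Q[:,2]<b[5]);q=Q[m]
        if len(q)>4:
            r=cv2.minAreaRect((q[:,:2]*1000).astype(np.float32));print(n,nm,len(q),q.mean(0),np.round(r[0],1),np.round(r[1],1),round(r[2],1),"zmin/max",q[:,2].min(),q[:,2].max())
    if n=="scene": cv2.imwrite('pics/c6.png',cv2.convertScaleAbs(cv2.resize(im[100:250,100:230,::-1],None,fx=4,fy=4,interpolation=2),alpha=1.8))
E
```

```text
t 8.25 tcp [ 0.6265 -0.2229  0.1829] F [-0.89 -0.76 -0.83] open 0.0234 q7 -1.29
shift cm now-axes [ 0.04  2.29 -0.14] after-turn axes [ 0.04  2.29 -0.14] turn [0.02 0.04 0.02] toolz [ 0.067 -0.998 -0.   ]
scene lens 282 [ 0.6287 -0.2177  0.1335] [ 642.2 -227.2] [55.  64.8] 76.5 zmin/max 0.11505201370087363 0.1498256789486199
scene eye sides 405 [ 0.6309 -0.2221  0.1743] [ 634.6 -217.9] [79.3 50.6] 28.9 zmin/max 0.15026273735399953 0.19982196207407588
scene armfront 9 [ 0.596  -0.2229  0.1805] [ 594.9 -223.5] [8.4 8.5] 0.2 zmin/max 0.17740758452550692 0.1814592260587489
scene armback 98 [ 0.678  -0.2187  0.1799] [ 674.7 -219.9] [38.3 12.4] 5.7 zmin/max 0.1720863025823129 0.18327473531212238
scene foot 211 [ 0.6326 -0.2155  0.1016] [ 627. -223.] [43.  57.2] 8.5 zmin/max 0.09397202273104643 0.10977852956869948
top lens 82 [ 0.6191 -0.2152  0.1353] [ 620.3 -220.9] [57.5  9.7] 88.7 zmin/max 0.11703917772224437 0.1497775004668768
top eye sides 241 [ 0.6093 -0.2206  0.1754] [ 625.6 -219.6] [101.7  49.2] 26.5 zmin/max 0.15047869912371384 0.19838624657161755
top armfront 71 [ 0.5845 -0.222   0.1826] [ 585.7 -222.7] [26.1 10.6] 2.0 zmin/max 0.17397680755461378 0.196335673540808
top armback 36 [ 0.6853 -0.2157  0.1792] [ 684.9 -215.5] [10.8 18.7] 86.8 zmin/max 0.1730254116346655 0.18290794252480969
top foot 198 [ 0.6153 -0.2142  0.0998] [ 623.2 -221.9] [43.7 56.4] 4.9 zmin/max 0.0923001527623204 0.10894075081769711
```

View pics/c6.png

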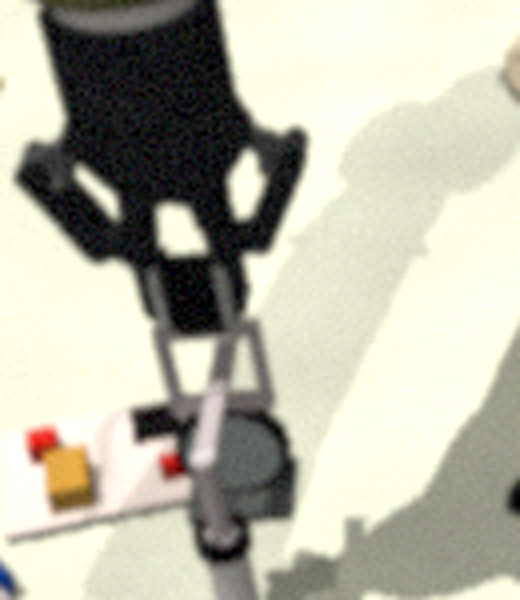

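The picture shows the arm passing through the eye, with its front end at crop (205,455) and the rest rising inside the opening at (225,350). The foot is centred at (0.625,-0.222), which is at the seat. Next I lower in steps, measuring the arm's dip by depth and force.

drive_tool(
  moves=[
    [255,0,0.5,0,0,0,0],
    [255,0,0.5,0,0,0,0],
    [255,0,0.5,0,0,0,0],
    [255,0,0.4,0,0,0,0],
    [255,0,0.4,0,0,0,0],
    [255,0,0.3,0,0,0,0],
    [255,0,0.3,0,0,0,0],
    [255,0,0.2,0,0,0,0],
    [255,0,0.2,0,0,0,0],
    [255,0,0,0,0,0,0],
    [255,0,0,0,0,0,0],
  ],
)

```text
time_s: 9.45
eef_pos: [0.6264, -0.223, 0.1505]
tool_rot: [-0.024, 0.024, -0.707, 0.707]
wrist_force: [-2.2, 0.6, 1.6]
opening: 0.0236
```

```bash
cat >> h.py <<'E'
def dip():
    f0=np.load('pics/scene0.npz')["d"];g0=np.load('pics/top0.npz')["d"];F=[]
    for n in("scene","top"):
        Ps=[]
        for _ in range(2):
            im,d=robot.capture(n);F.append(robot.sense()["wrist_force"]);Ps.append(cloud(n,d))
        res=[]
        for Pq in ([cloud(n,f0 if n=="scene" else g0)],Ps):
            Q=np.concatenate([p.reshape(-1,3) for p in Pq]);t=(Q[:,0]-.6245)*.998+(Q[:,1]+.2215)*.066;w=-(Q[:,0]-.6245)*.066+(Q[:,1]+.2215)*.998
            o=[]
            for a,b in ((-44,-10),(10,68)):
                m=(t>a/1e3)&(t<b/1e3)&(abs(w)<.004)&(Q[:,2]>.150)&(Q[:,2]<.19);o+= [m.sum(),np.median(Q[m,2]).round(4) if m.any() else 0]
            res.append(o)
        print(n,"before",res[0],"now",res[1])
    s=robot.sense();print("F",np.mean(F,0).round(2),"tcp",s["eef_pos"].round(4),"t",s["time_s"],"open",s["opening"])
E
python3 -c "
from h import *
dip()"
```

```text
scene before [np.int64(41), np.float64(0.1812), np.int64(118), np.float64(0.1809)] now [np.int64(0), 0, np.int64(219), np.float64(0.1728)]
top before [np.int64(54), np.float64(0.1791), np.int64(96), np.float64(0.1796)] now [np.int64(107), np.float64(0.1717), np.int64(32), np.float64(0.1717)]
F [-2.48  0.89  2.63] tcp [ 0.6264 -0.223   0.1504] t 9.65 open 0.023314684977270364
```

The dip is 8 mm and the force agrees (2.6 N measured against 2.2 N expected). It needs 7 mm more.

drive_tool(
  moves=[
    [255,0,0.2,0,0,0,0],
    [255,0,0.2,0,0,0,0],
    [255,0,0.2,0,0,0,0],
    [255,0,0.1,0,0,0,0],
    [255,0,0,0,0,0,0],
    [255,0,0,0,0,0,0],
  ],
)

```text
time_s: 10.25
eef_pos: [0.6266, -0.223, 0.1434]
tool_rot: [-0.024, 0.023, -0.707, 0.707]
wrist_force: [-2.7, 1.0, 5.3]
opening: 0.0231
```

```bash
python3 -c "
from h import *
dip()"
```

```text
scene before [np.int64(41), np.float64(0.1812), np.int64(118), np.float64(0.1809)] now [np.int64(0), 0, np.int64(202), np.float64(0.1659)]
top before [np.int64(54), np.float64(0.1791), np.int64(96), np.float64(0.1796)] now [np.int64(108), np.float64(0.164), np.int64(35), np.float64(0.1644)]
F [-2.3   0.17  5.46] tcp [ 0.6266 -0.223   0.1435] t 10.45 open 0.023411842071617363
```

The dip is 15.1 mm by both cameras, and 5.5 N up at the wrist fits. Now I ease off to the hanging equilibrium of about 2.4 mm.

drive_tool(
  moves=[
    [255,0,-0.1,0,0,0,0],
    [255,0,-0.2,0,0,0,0],
    [255,0,-0.2,0,0,0,0],
    [255,0,-0.2,0,0,0,0],
    [255,0,-0.2,0,0,0,0],
    [255,0,-0.2,0,0,0,0],
    [255,0,-0.1,0,0,0,0],
    [255,0,-0.05,0,0,0,0],
    [255,0,0,0,0,0,0],
    [255,0,0,0,0,0,0],
    [255,0,0,0,0,0,0],
  ],
)

```text
time_s: 11.55
eef_pos: [0.6264, -0.223, 0.1556]
tool_rot: [0.024, -0.024, 0.707, -0.707]
wrist_force: [0.4, -0.2, 0.8]
opening: 0.0233
```

```bash
python3 -c "
from h import *
dip()"
```

```text
scene before [np.int64(41), np.float64(0.1812), np.int64(118), np.float64(0.1809)] now [np.int64(0), 0, np.int64(230), np.float64(0.1779)]
top before [np.int64(54), np.float64(0.1791), np.int64(96), np.float64(0.1796)] now [np.int64(112), np.float64(0.1764), np.int64(39), np.float64(0.1765)]
F [ 0.53 -0.85  0.57] tcp [ 0.6264 -0.223   0.1557] t 11.75 open 0.022972347135410187
```

Dip is now 3 mm and the load is balanced. I release gradually.

drive_tool(
  moves=[
    [190,0,0,0,0,0,0],
    [184,0,0,0,0,0,0],
    [180,0,0,0,0,0,0],
    [175,0,0,0,0,0,0],
    [170,0,0,0,0,0,0],
    [160,0,0,0,0,0,0],
    [145,0,0,0,0,0,0],
    [120,0,0,0,0,0,0],
    [90,0,0,0,0,0,0],
    [60,0,0,0,0,0,0],
    [60,0,0,0,0,0,0],
  ],
)

```text
time_s: 12.85
eef_pos: [0.6264, -0.223, 0.1557]
tool_rot: [0.024, -0.024, 0.707, -0.707]
wrist_force: [0.9, -0.3, 0.3]
opening: 0.0652
```

drive_tool(
  moves=[
    [40,0,-0.5,0,0,0,0],
    [40,0,-1,0,0,0,0],
    [40,0,-1.5,0,0,0,0],
    [40,0,-2,0,0,0,0],
    [40,0,-2,0,0,0,0],
    [40,0,-2,0,0,0,0],
    [40,0,-2,0,0,0,0],
    [40,0,-1,0,0,0,0],
    [40,0,0,0,0,0,0],
  ],
)

```text
time_s: 13.75
eef_pos: [0.6273, -0.2231, 0.2784]
tool_rot: [-0.025, 0.022, -0.706, 0.707]
wrist_force: [-0.3, 0.1, 0.1]
opening: 0.0719
```

```bash
python3 - <<'E'
from h import *
import cv2
dip()
ims={}
for k in range(2):
    im,d=robot.capture("scene");P=cloud("scene",d).reshape(-1,3)
    m=(P[:,0]>.59)&(P[:,0]<.66)&(P[:,1]>-.28)&(P[:,1]<-.17)
    q=P[m&(P[:,2]>.08)&(P[:,2]<.105)];print("foot",len(q),q.mean(0).round(4),q.min(0).round(4))
    if k==0:
        for _ in range(8): robot.capture("top")
t,_=robot.capture("top")
a=cv2.resize(im[70:250,80:320,::-1],None,fx=1.65,fy=1.65*1.5,interpolation=2);b=cv2.resize(t[100:280,180:420,::-1],None,fx=1.65,fy=1.65*1.5,interpolation=2)
cv2.imwrite('pics/c7.png',cv2.convertScaleAbs(np.hstack([a,b]),alpha=1.7))
E
```

```text
scene before [np.int64(41), np.float64(0.1812), np.int64(118), np.float64(0.1809)] now [np.int64(8), np.float64(0.1794), np.int64(227), np.float64(0.179)]
top before [np.int64(54), np.float64(0.1791), np.int64(96), np.float64(0.1796)] now [np.int64(105), np.float64(0.1775), np.int64(39), np.float64(0.1779)]
F [-0.14 -0.48 -0.21] tcp [ 0.626  -0.2229  0.2744] t 13.95 open 0.07213756388769249
foot 142 [ 0.6279 -0.218   0.0942] [ 0.6233 -0.2535  0.0804]
foot 141 [ 0.6279 -0.2183  0.0944] [ 0.6237 -0.2533  0.0804]
```

View pics/c7.png

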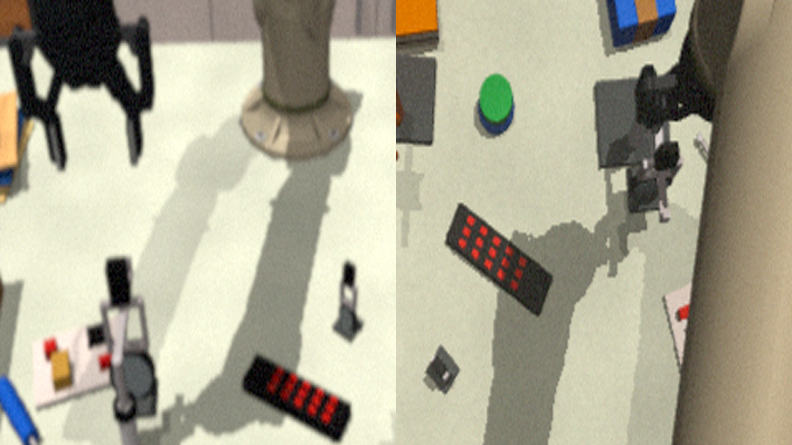

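The picture shows the magnifier hanging on the arm, its block at crop (118,278), with the gripper clear above. The small magnifier still stands at crop (348,300). Two looks about 0.4 s apart show no motion.

```bash
python3 -c "
from rig import robot
print(robot.hand_in(), robot.sense()['time_s'])"
```

```text
the job is handed in; nothing more can be done
the job is handed in; nothing more can be done
```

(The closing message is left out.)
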